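# Close the tack tin and push the bench drawers home

## Task

Put the tacks and heel blocks away: with your fingertips push the raised lid of the red tack tin down shut while its drawer is still pulled out (the drawer cannot go in with the lid up), then push both drawers of the low two-drawer wooden unit (not the tall chest behind) fully home, without slamming them. Do not grip, lift or carry anything, and leave the things lying around alone.

Things in the scene. Friction and masses are not known exactly. Their poses are not given: they have to be found in the camera images.
- drawer_unit: Low wooden bench unit with two like drawers side by side (which of them is on the left changes from start to start), fixed to the bench; the case is 158 deep (x), 262 wide (y), 68 high. Origin: middle of the case's front edge at bench level. Its x axis points into the unit (the way drawers are pushed shut), y to its left, z up. A whetstone lies on its top near the back, its own top 89 mm above the bench. The drawers' space ends 58 mm above the bench.
- tin_drawer (a joint): The drawer with the red tin in it: metres it is pulled out, 0 = shut, 0.135 = fully out; starts at 0.106 to 0.12. It takes about 4 N plus some damping to slide and stays where it is left.
- tin_drawer_front (a point): Middle of the outer face of the tin drawer's front panel (panel 124 wide, 45 high, from 5 to 50 mm above the bench; this point is 30 mm above it). Moves with the drawer; axes as the unit's. When shut it lies at x = -10 mm, y = +63.5 mm (left bay) or -63.5 mm (right bay) in the unit's frame.
- heel_drawer (a joint): The drawer with two dark heel blocks fixed in it: metres it is pulled out, 0 = shut, 0.135 = fully out; starts at 0.05 to 0.12. Slides as the other one does.
- heel_drawer_front (a point): Middle of the outer face of the heel drawer's front panel (124 wide, 45 high, 30 mm above the bench at this point). Moves with the drawer; axes as the unit's. When shut it lies at x = -10 mm, y = +63.5 or -63.5 mm, in the other bay, in the unit's frame.
- tack_tin: Red sheet-metal tin, 70 x 102 x 39 mm with its lid shut, standing loose, with about 10 mm of play to and fro between low ribs, on the drawer's floor, 12 mm above the bench, so its shut lid's top is 51 mm above the bench. Origin: centre of its underside. Its x axis points out of the drawer (towards the robot), z up.
- tack_tin_lid (a joint): Angle of the tin's hinged lid (rad): 0 = shut, 1.57 = standing upright, 1.92 = leaning fully back towards the robot; starts at 1.3 to 1.75. The stiff hinge holds the lid at about any angle, so push it all the way down.
- tin_hinge (a point): Middle of the lid's hinge line, on the tin's side nearest the robot, 43 mm above the bench, about 20 to 38 mm behind the outer face of the drawer front; axes as the tin's (the hinge line runs along y). The lid is 66 mm from hinge to lip and 102 mm wide; its outer face, the one towards the robot when open, lies 8 mm off the hinge line. Shut, it reaches 66 mm from here into the drawer.
- whetstone: Two-tone whetstone, 34 x 120 x 21 mm, lying across the unit's top near its back; to be left alone. Origin: centre of its underside.
- screwdriver_red: Red screwdriver, 24 x 156 x 24 mm, lying on the bench right of the unit; leave alone. Origin: centre of its underside.
- awl_a: Awl with a light wooden handle, 26 x 144 x 26 mm, on the bench to the right; leave alone. Origin: centre of its underside.
- heel_c: Tan heel block, 60 x 58 x 18 mm, on the bench right of the unit; leave alone. Origin: centre of its underside.
- spool_tan: Spool of tan thread standing upright, 38 mm wide, 58 high, on the bench to the right; leave alone. Origin: centre of its underside.
- beeswax: Yellow block of wax, 31 x 49 x 23 mm, on the bench to the right; leave alone. Origin: centre of its underside.
- polish_brown: Brown shoe polish tin, 71 x 69 x 26 mm, on the bench to the right; leave alone. Origin: centre of its underside.
Mind the look-alikes: they are no part of the job. There is more than one size of the tack_tin; the one meant has the size given above.

How it is judged:
By the outcome, as a careful person would: the job done as asked, in the order asked, and still so for the second after the job is handed in, with the robot touching nothing.
It also fails if it takes over 58 s, if anything falls off the work surface, if the arm or the gripper's body presses on something with over 40 N, if the wrist force passes 120 N, or if a joint passes its speed limit or range.

## Robot

A 6-joint arm with a two-finger parallel gripper is mounted at the origin on a cart in front of the work surface, level with it; the furniture and walls round the work are solid. World frame = base frame: x ahead of the robot, y to its left, z up, the work surface at z = 0. Lengths are in m, angles in rad, forces in N, time in s.
With the tool pointing down it reaches from about 0.35 to 0.85 m from the base axis. Payload 8.1 kg.
Tool frame: the origin (TCP) lies between the finger pads; the fingertips stand 25 mm ahead of it and the grasp point (between the pads) lies 6 mm ahead of it (robot.tip_extent is the distance from the TCP to the fingertips, in m); z points along the fingers, y is the direction in which the jaws open and shut (so a half turn about z gives the same grasp; the last joint's range is limited). The gripper opens to 93 mm and grips with 3 to 60 N. Pads are 15 mm wide; open, the fingers measure 128 mm over their backs; the gripper's body (75 mm by 188 mm) begins 65 mm behind the grasp point.
Start: joints at [-1.267, 0.13, 1.488, -0, 1.523, -0.085], TCP at [0.227, -0.555, 0.244] pointing down, gripper open.
Joint ranges: [-2.96, 2.96], [-0.89, 2.26], [0.02, 2.5], [-1.34, 4.48], [0, 2.73], [-2.66, 2.66]. Speed limits (rad/s): [2.39, 2.39, 2.79, 3.14, 3.14, 3.14].

## Interface

Orientations are given as a rotation vector (axis times angle).
In Python, from plant import robot gives the robot as it stands.
- The arm moves only by the tool drive_tool, never from a script. Its argument "increments" is a list of rows, each a list of 7 numbers: the closure, from 0 (fully open) to 1 (shut), then the shift along the world's x, y, z in units of 25 mm (1.0 is 25 mm), then the turn, a rotation vector about the world's x, y, z in rad. In form: [[gripper, dx, dy, dz, rx, ry, rz], ...]. A call has 1 to 20 rows; each row is the pose to reach, as a shift and turn from the pose commanded when the call began; what a row does not reach only later rows make up. A row lasts 1/12 s, in which the tool goes at most 41.7 mm and 7.16 degrees, less where a joint would pass 70% of its speed; a pose out of reach is approached as far as the arm can. A call with a gripper value outside its range is refused whole. The fingers move at their own pace and stop on an object; "squeeze" is the grip in N (left out, the last holds). Time passes only in rows, so rows that repeat a pose let the fingers close. It gives the time, the measured TCP pose, the force and the opening at its end, in the units of the state.
- robot.read_state(): the state, without advancing time (a new reading comes with each control period).
- robot.read_camera(name): name is "side" or "top"; returns a dict with "image" (400x640x3 uint8, red, green, blue), "fx", "fy", "cx", "cy" (pixels), "dist" ([k1, k2, p1, p2, k3] as OpenCV has them; the pictures are not rectified), "T" (4x4, takes a point from camera to world coordinates). Camera axes: x right, y down, z forward; pixel columns grow to the right and rows downward; lengths in m; the calibration is good to about 2 mm. A picture is of the moment at which its call begins. There is no depth.
- robot.close_job(): hands the job in, once; it reports no verdict.
The state is a dict: "t": time; "q": joint angles; "dq": joint speeds; "joint_torque": joint torques, N m; "tool_pos": TCP position; "orientation": TCP orientation; "force": force on the tool from outside, world axes, zero at the start; "wrist_torque": the same for the moment, N m; "opening": finger opening in m.
Only numpy, scipy, OpenCV 4.12 (cv2) and the standard library are available. Lean on these libraries where they do the work, as an engineer would, in place of code of your own. Each camera call takes 0.05 s, during which the arm holds its last target.

## Working session

There is one attempt and no reset: what is moved stays moved. The work goes in short steps, Python scripts to look and compute and a tool call to move; the robot and the scene stay as the last step left them, time stands still between calls to the robot, and variables do not carry over. Pictures are saved under pics/ and viewed, and the job is handed in when it is done.

Besides the shell and the picture viewer there is one more tool, called after "Emit:" as name(argument=value, ...) on one line, values as JSON. drive_tool: Moves the arm, as the interface text tells. Its arguments: {"type":"object","properties":{"increments":{"type":"array"},"squeeze":{"type":"number"}},"required":["increments"]}

```bash
mkdir -p pics
cat > h.py <<'E'
import numpy as np, cv2
from plant import robot
def snap(name, fn):
    c=robot.read_camera(name); cv2.imwrite(fn,c["image"][:,:,::-1]); np.save('cam_'+name+'.npy',c,allow_pickle=True); return c
def load(name): return np.load('cam_'+name+'.npy',allow_pickle=True).item()
def K(c): return np.array([[c["fx"],0,c["cx"]],[0,c["fy"],c["cy"]],[0,0,1.]])
def ray(c,uv):
    p=cv2.undistortPoints(np.array(uv,float).reshape(-1,1,2),K(c),np.array(c["dist"],float)).reshape(-1,2)
    T=np.array(c["T"]); d=np.c_[p,np.ones(len(p))]@T[:3,:3].T
    return T[:3,3],d
def plane(c,uv,z):
    o,d=ray(c,uv); return o+d*((z-o[2])/d[:,2])[:,None]
def tri(c1,u1,c2,u2):
    o1,d1=ray(c1,u1);o2,d2=ray(c2,u2);out=[]
    for a,b in zip(d1,d2):
        A=np.c_[a,-b]; s=np.linalg.lstsq(A,o2-o1,rcond=None)[0]
        p,q=o1+a*s[0],o2+b*s[1]; out.append(np.r_[(p+q)/2,np.linalg.norm(p-q)])
    return np.array(out)
def proj(c,P):
    T=np.linalg.inv(np.array(c["T"])); r=cv2.Rodrigues(T[:3,:3])[0]
    return cv2.projectPoints(np.array(P,float).reshape(-1,3),r,T[:3,3],K(c),np.array(c["dist"],float))[0].reshape(-1,2)
E
python3 - <<'E'
from h import *
np.set_printoptions(precision=3,suppress=True)
for n in("side","top"):
    c=snap(n,f'pics/{n}0.png'); print(n,c["fx"],c["dist"],"\n",np.array(c["T"]))
s=robot.read_state();print(s)
E
```

```text
side 427.60481723321857 [-0.  0.  0.  0.  0.] 
 [[ 0.949 -0.196  0.247  0.274]
 [-0.315 -0.635  0.705 -0.79 ]
 [ 0.019 -0.747 -0.664  0.891]
 [ 0.     0.     0.     1.   ]]
top 418.8357196337144 [-0.048  0.     0.     0.     0.   ] 
 [[-0.025 -0.991  0.131  0.437]
 [-0.999  0.028  0.021  0.092]
 [-0.025 -0.13  -0.991  1.234]
 [ 0.     0.     0.     1.   ]]
{'t': 0.1, 'q': array([-1.267,  0.131,  1.489,  0.   ,  1.523, -0.085]), 'dq': array([-0.001, -0.001, -0.003,  0.   , -0.   ,  0.001]), 'joint_torque': array([  0.002, -56.134, -49.31 ,   0.077,   0.029,  -0.   ]), 'tool_pos': array([ 0.227, -0.555,  0.243]), 'orientation': array([-3.081, -0.607,  0.   ]), 'force': array([ 0.417, -0.706,  0.231]), 'wrist_torque': array([-0.04 ,  0.049,  0.038]), 'opening': 0.09309176151790391}
```

View pics/side0.png

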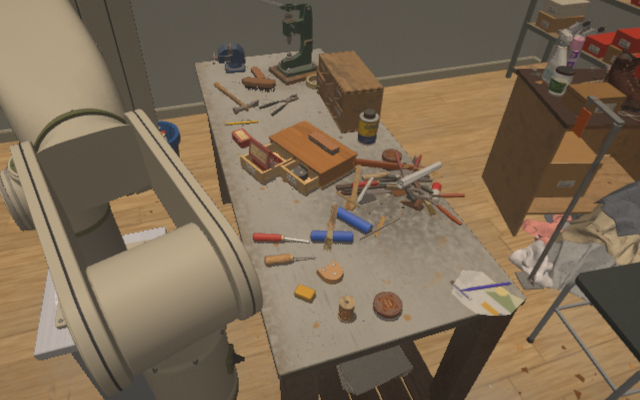

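View pics/top0.png

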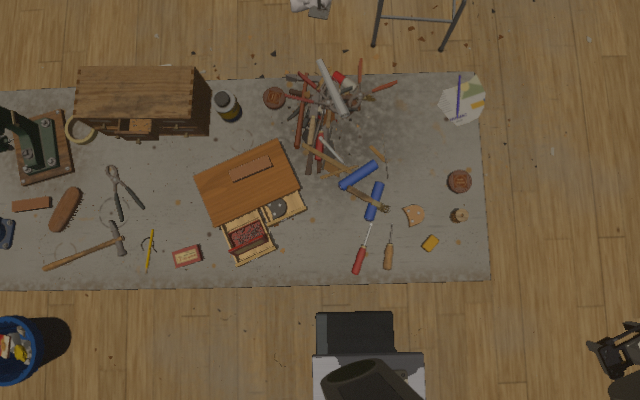

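The top view shows the unit with its top at about (248,183), the tin drawer pulled out at (247,240) in the left bay, and the heel drawer at (283,207). I'll zoom in on these.

Run:
```python
from h import *
a=load("top")["image"][130:275,180:320,::-1]; cv2.imwrite('pics/tz.png',cv2.resize(a,None,fx=4,fy=4,interpolation=cv2.INTER_CUBIC))
a=load("side")["image"][110:205,225:370,::-1]; cv2.imwrite('pics/sz.png',cv2.resize(a,None,fx=5,fy=5,interpolation=cv2.INTER_CUBIC))
```

```text
(no output)
```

View pics/tz.png

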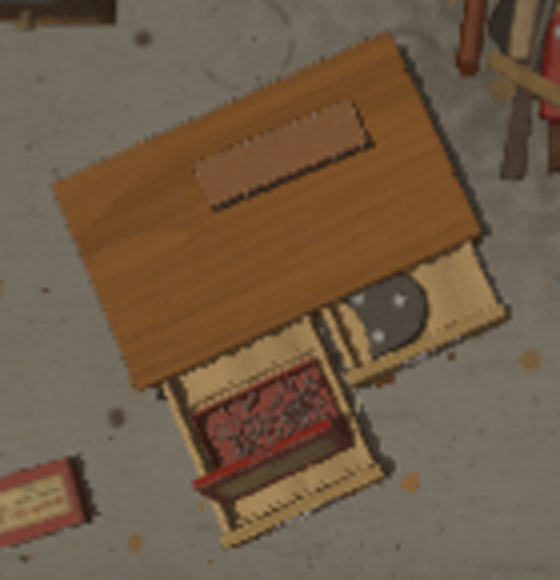

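View pics/sz.png

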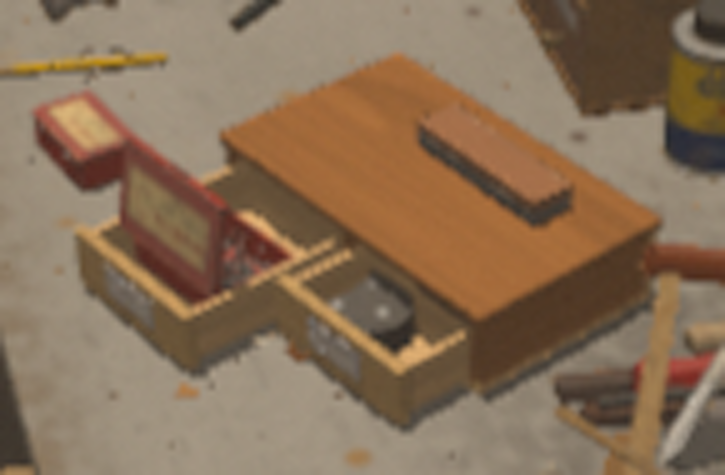

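Run:
```python
from h import *
np.set_printoptions(precision=4,suppress=True)
t=load("top");s=load("side")
T=lambda l:np.array(l)/4.+[180-.375,130-.375]
S=lambda l:np.array(l)/5.+[225-.4,110-.4]
top=[(55,185),(392,33),(483,237),(135,387)]; sd=[(400,55),(660,220),(478,318),(225,133)]
print("unit BL BR FR FL",tri(t,T(top),s,S(sd)))
P=plane(t,T(top),.068);print(P); print([np.linalg.norm(P[i]-P[i-1]) for i in range(4)])
ex=(P[0]+P[1]-P[2]-P[3])[:2];ex/=np.linalg.norm(ex)
ey0=(P[0]+P[3]-P[1]-P[2])[:2];print("yaw",np.arctan2(ex[1],ex[0]),np.arctan2(-ey0[0],ey0[1]))
ey=(P[0]+P[3]-P[1]-P[2])[:2]; yaw=(np.arctan2(ex[1],ex[0])+np.arctan2(-ey[0],ey[1]))/2
cen=P[:,:2].mean(0); ex=np.array([np.cos(yaw),np.sin(yaw)]);ey=np.array([-ex[1],ex[0]]); o=cen-ex*.079
print("yaw",yaw,"origin",o)
def un(Q): Q=np.atleast_2d(Q)[:,:2]-o; return np.c_[Q@ex,Q@ey]
fr=[(228,546),(390,472),(352,384),(508,314)]
fs=[(78,228),(190,318),(280,285),(402,372)]
tr=tri(t,T(fr),s,S(fs)); print("fronts tri",tr,un(tr)); print("z50",un(plane(t,T(fr),.05)),un(plane(s,S(fs),.05)))
lt=[(200,487),(330,425)];ls=[(122,135),(222,205)]
tr=tri(t,T(lt),s,S(ls));print("lip",tr,un(tr))
np.savez('unit.npz',o=o,yaw=yaw)
```

```text
unit BL BR FR FL [[0.6719 0.4829 0.0648 0.0007]
 [0.7744 0.2384 0.0671 0.0008]
 [0.6253 0.1751 0.0683 0.0026]
 [0.5264 0.4236 0.0636 0.0029]]
[[0.6709 0.4819 0.068 ]
 [0.7745 0.2382 0.068 ]
 [0.6241 0.1754 0.068 ]
 [0.5246 0.4227 0.068 ]]
[np.float64(0.15786868335170254), np.float64(0.2648275171245779), np.float64(0.16302682290372336), np.float64(0.26648595517681967)]
yaw 0.3903113834226862 0.39215559596246535
yaw 0.39123348969257576 origin [0.5755 0.2994]
fronts tri [[0.4125 0.3603 0.0519 0.0006]
 [0.4612 0.2452 0.0532 0.    ]
 [0.5253 0.2726 0.0442 0.0016]
 [0.5719 0.1597 0.0506 0.0021]] [[-0.1275  0.1185]
 [-0.1264 -0.0065]
 [-0.0567 -0.0056]
 [-0.0566 -0.1278]]
z50 [[-0.1276  0.1191]
 [-0.1262 -0.0062]
 [-0.0581 -0.0058]
 [-0.0574 -0.1272]] [[-0.126   0.1206]
 [-0.1242 -0.0032]
 [-0.0604 -0.0121]
 [-0.0553 -0.1278]]
lip [[0.4508 0.3655 0.1141 0.0046]
 [0.4926 0.2778 0.1105 0.0003]] [[-0.0901  0.1087]
 [-0.0849  0.0117]]
```

Tin drawer is in the left bay, out about 0.116; heel drawer is out about 0.047. The unit's yaw is 0.391, which the tool already matches. I'll swing over high with the fingers shut.

Emit:
drive_tool(increments=[[1, 1.2, 1.2, 0.2, 0, 0, 0], [1, 2.2, 2.4, 0.2, 0, 0, 0], [1, 3.2, 3.7, 0.2, 0, 0, 0], [1, 4.2, 5, 0.2, 0, 0, 0], [1, 5, 6.4, 0.2, 0, 0, 0], [1, 5.8, 7.8, 0.2, 0, 0, 0], [1, 6.5, 9.2, 0.2, 0, 0, 0], [1, 7, 10.6, 0.2, 0, 0, 0], [1, 7.4, 12, 0.2, 0, 0, 0], [1, 7.6, 13.5, 0.2, 0, 0, 0], [1, 7.7, 15, 0.2, 0, 0, 0], [1, 7.7, 16.5, 0.2, 0, 0, 0], [1, 7.7, 18, 0.2, 0, 0, 0], [1, 7.7, 19.5, 0.2, 0, 0, 0], [1, 7.7, 21, 0.2, 0, 0, 0], [1, 7.7, 22.2, 0.2, 0, 0, 0], [1, 7.7, 23, 0.2, 0, 0, 0], [1, 7.7, 23, 0.2, 0, 0, 0], [1, 7.7, 23, 0.2, 0, 0, 0]], squeeze=10)

```text
t: 1.68
tool_pos: [0.4197, 0.0205, 0.2484]
orientation: [3.081, 0.611, -0.001]
force: [0.4, -0.5, 0.2]
opening: 0.0008
```

Emit:
drive_tool(increments=[[1, 0, 1.2, 0, 0, 0, 0], [1, -0.1, 2.6, 0, 0, 0, 0], [1, -0.2, 4, 0, 0, 0, 0], [1, -0.3, 5.4, 0, 0, 0, 0], [1, -0.4, 6.8, 0, 0, 0, 0], [1, -0.4, 8.2, -0.2, 0, 0, 0], [1, -0.4, 9.6, -0.7, 0, 0, 0], [1, -0.4, 10.5, -1.5, 0, 0, 0], [1, -0.4, 11, -2.5, 0, 0, 0], [1, -0.4, 11, -3.5, 0, 0, 0], [1, -0.4, 11, -4.5, 0, 0, 0], [1, -0.4, 11, -5, 0, 0, 0], [1, -0.4, 11, -5, 0, 0, 0], [1, -0.4, 11, -5, 0, 0, 0]])

```text
t: 2.85
tool_pos: [0.4102, 0.2938, 0.1235]
orientation: [3.082, 0.605, -0.002]
force: [-0.4, -0.2, -0.4]
opening: 0.0008
```

Run:
```python
from h import *
t=snap("top","pics/top1.png"); s=snap("side","pics/side1.png")
a=t["image"][130:275,180:320,::-1]; b=s["image"][110:205,225:370,::-1]
a=cv2.resize(a,(400,414),interpolation=3);b=cv2.resize(b,(400,262),interpolation=3)
o=np.zeros((414,800,3),np.uint8);o[:,:400]=a;o[:262,400:]=b;cv2.imwrite('pics/c1.png',o)
print(robot.read_state()["tool_pos"],robot.read_state()["force"])
```

```text
[0.41137115 0.29481644 0.12549406] [0.50187766 1.23926924 1.23641933]
```

View pics/c1.png

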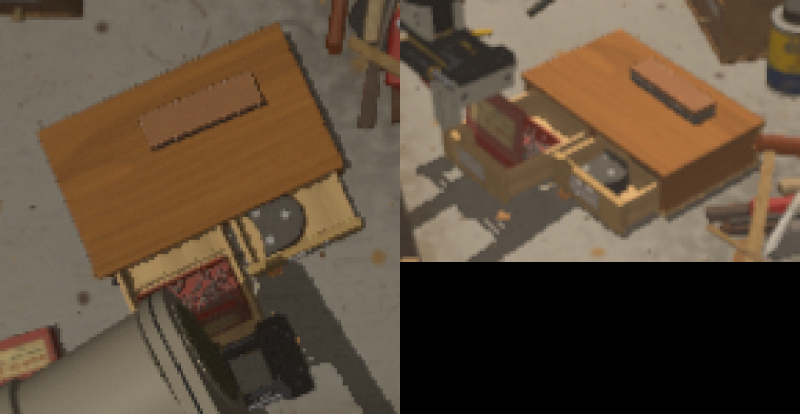

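Emit:
drive_tool(increments=[[1, 0.3, 0.12, 0, 0, 0, 0], [1, 0.6, 0.25, 0, 0, 0, 0], [1, 0.9, 0.37, 0, 0, 0, 0], [1, 1.1, 0.45, 0, 0, 0, 0], [1, 1.3, 0.54, 0, 0, 0, 0], [1, 1.5, 0.62, 0, 0, 0, 0], [1, 1.65, 0.68, 0, 0, 0, 0], [1, 1.8, 0.74, 0, 0, 0, 0], [1, 1.95, 0.8, 0, 0, 0, 0], [1, 2.1, 0.87, 0, 0, 0, 0], [1, 2.25, 0.93, -0.02, 0, 0, 0], [1, 2.4, 0.99, -0.04, 0, 0, 0], [1, 2.5, 1.03, -0.06, 0, 0, 0], [1, 2.6, 1.07, -0.1, 0, 0, 0], [1, 2.7, 1.11, -0.13, 0, 0, 0], [1, 2.8, 1.15, -0.17, 0, 0, 0], [1, 2.9, 1.2, -0.22, 0, 0, 0], [1, 3, 1.24, -0.26, 0, 0, 0], [1, 3.12, 1.29, -0.32, 0, 0, 0], [1, 3.12, 1.29, -0.32, 0, 0, 0]])

```text
t: 4.62
tool_pos: [0.4884, 0.3271, 0.1153]
orientation: [3.082, 0.607, 0.0]
force: [-0.2, 0.3, 0.8]
opening: 0.0003
```

```bash
cat > look.py <<'E'
from h import *
import sys
n=sys.argv[1]
t=snap("top",f"pics/top{n}.png"); s=snap("side",f"pics/side{n}.png")
a=t["image"][130:275,180:320,::-1]; b=s["image"][110:205,225:370,::-1]
a=cv2.resize(a,(290,300),interpolation=3);b=cv2.resize(b,(500,328),interpolation=3)
o=np.zeros((328,790,3),np.uint8);o[:300,:290]=a;o[:,290:]=b;cv2.imwrite(f'pics/c{n}.png',o)
st=robot.read_state();print(st["t"],st["tool_pos"],st["force"])
u=np.load('unit.npz');y=float(u['yaw']);d=st["tool_pos"][:2]-u['o'];print("unit",d@[np.cos(y),np.sin(y)],d@[-np.sin(y),np.cos(y)])
E
python3 look.py 2
```

```text
4.7167 [0.48817318 0.32703729 0.11557844] [0.23926632 0.22099568 0.61130902]
unit -0.07021088335830036 0.0588222486177006
```

View pics/c2.png

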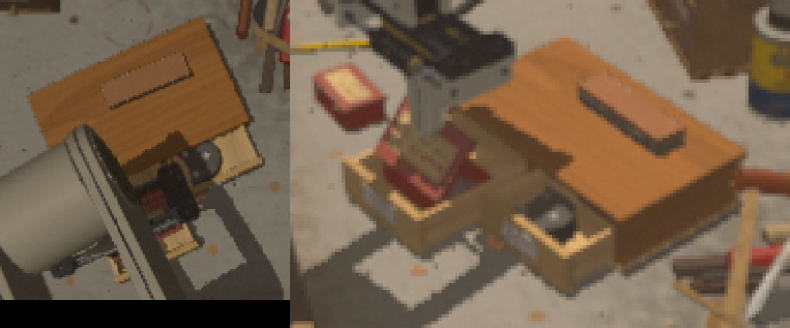

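Lid is at about 50° and following the fingertips; the drawer has not moved. I'll continue along the arc.

Emit:
drive_tool(increments=[[1, 0.15, 0.06, -0.12, 0, 0, 0], [1, 0.3, 0.12, -0.26, 0, 0, 0], [1, 0.45, 0.19, -0.4, 0, 0, 0], [1, 0.57, 0.24, -0.54, 0, 0, 0], [1, 0.66, 0.27, -0.68, 0, 0, 0], [1, 0.74, 0.3, -0.82, 0, 0, 0], [1, 0.8, 0.33, -0.96, 0, 0, 0], [1, 0.86, 0.35, -1.1, 0, 0, 0], [1, 0.91, 0.37, -1.24, 0, 0, 0], [1, 0.94, 0.38, -1.36, 0, 0, 0], [1, 0.95, 0.39, -1.48, 0, 0, 0], [1, 0.96, 0.4, -1.58, 0, 0, 0], [1, 0.96, 0.4, -1.62, 0, 0, 0], [1, 0.96, 0.4, -1.66, 0, 0, 0], [1, 0.96, 0.4, -1.66, 0, 0, 0]])

```text
t: 5.97
tool_pos: [0.5135, 0.3375, 0.0766]
orientation: [-3.082, -0.607, -0.005]
force: [-2.6, -2.5, 12.6]
opening: 0.0005
```

```bash
python3 look.py 3
```

```text
6.0667 [0.51346595 0.33751545 0.07664365] [-2.12372143 -2.25038603 12.99369812]
unit -0.04283362330544531 0.05886380714214677
```

View pics/c3.png

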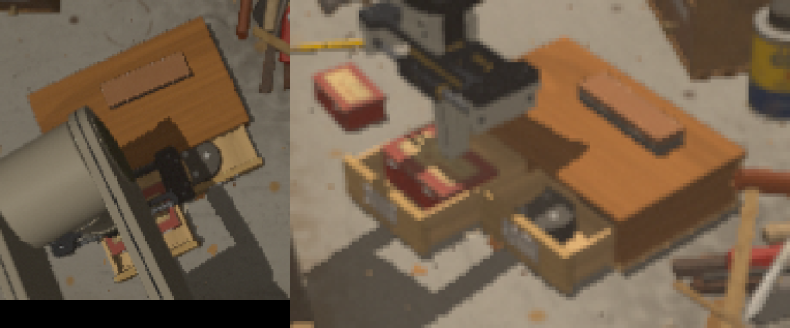

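Emit:
drive_tool(increments=[[1, 0, 0, -0.06, 0, 0, 0], [1, 0, 0, -0.1, 0, 0, 0], [1, 0, 0, -0.1, 0, 0, 0]])

```text
t: 6.32
tool_pos: [0.5151, 0.3383, 0.0764]
orientation: [-3.081, -0.607, -0.012]
force: [-1.7, -3.3, 22.7]
opening: 0.0006
```

The lid is firm at a tip height of 51.4 mm. Lift and back off to look.

Emit:
drive_tool(increments=[[1, 0, 0, 0.3, 0, 0, 0], [1, 0, 0, 1, 0, 0, 0], [1, 0, 0, 2, 0, 0, 0], [1, -0.4, -0.16, 3, 0, 0, 0], [1, -1.4, -0.58, 3.2, 0, 0, 0], [1, -2.6, -1.07, 3.2, 0, 0, 0], [1, -3.8, -1.57, 3.2, 0, 0, 0], [1, -4.8, -1.98, 3.2, 0, 0, 0], [1, -4.8, -1.98, 3.2, 0, 0, 0], [1, -4.8, -1.98, 3.2, 0, 0, 0]])

```text
t: 7.15
tool_pos: [0.391, 0.2872, 0.1515]
orientation: [-3.082, -0.608, -0.0]
force: [0.8, 0.9, -0.6]
opening: 0.0003
```

```bash
python3 look.py 4
```

```text
7.25 [0.39273011 0.28789729 0.15219072] [-0.22950734  0.48099914 -0.05357787]
unit -0.17336743697291643 0.05903490404424593
```

View pics/c4.png

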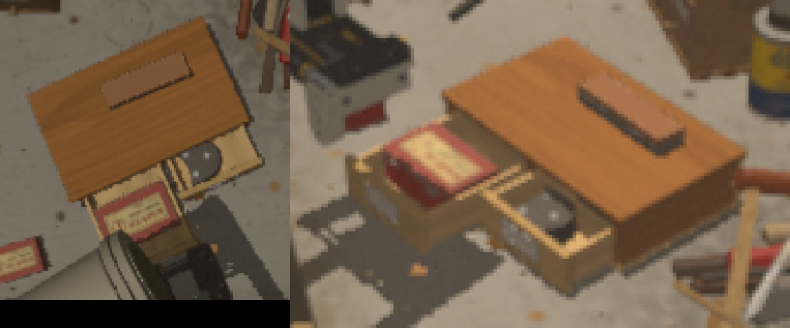

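The lid is flat and shut, and the drawer is still out. Next I'll lower in front of the tin drawer's panel.

Emit:
drive_tool(increments=[[1, -0.07, 0.17, -1, 0, 0, 0], [1, -0.07, 0.17, -2.2, 0, 0, 0], [1, -0.07, 0.17, -3.3, 0, 0, 0], [1, -0.07, 0.17, -3.9, 0, 0, 0], [1, 0.2, 0.28, -3.9, 0, 0, 0], [1, 0.5, 0.4, -3.9, 0, 0, 0], [1, 0.8, 0.52, -3.9, 0, 0, 0], [1, 1, 0.61, -3.9, 0, 0, 0], [1, 1.1, 0.65, -3.9, 0, 0, 0], [1, 1.2, 0.69, -3.9, 0, 0, 0], [1, 1.3, 0.73, -3.9, 0, 0, 0], [1, 1.4, 0.77, -3.9, 0, 0, 0], [1, 1.5, 0.81, -3.9, 0, 0, 0]])

```text
t: 8.33
tool_pos: [0.4291, 0.3077, 0.0542]
orientation: [3.082, 0.607, -0.002]
force: [-3.5, -0.5, 3.9]
opening: 0.0005
```

```bash
python3 look.py 5
```

```text
8.4333 [0.42939767 0.30779231 0.05410423] [-1.62102545  0.00972122  0.34354368]
unit -0.1318839495945736 0.0634442414618178
```

View pics/c5.png

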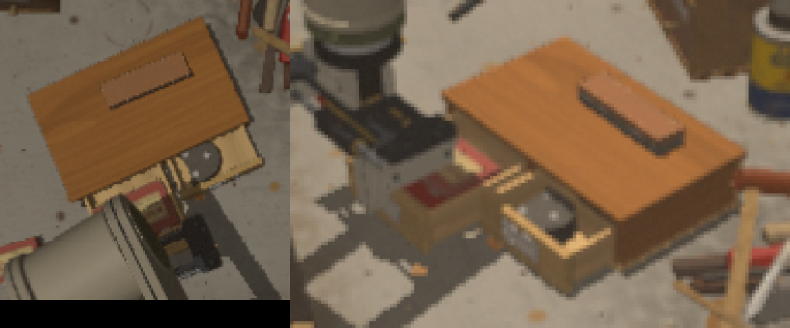

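Emit:
drive_tool(increments=[[1, 0.12, 0.05, 0, 0, 0, 0], [1, 0.3, 0.12, 0, 0, 0, 0], [1, 0.5, 0.21, 0, 0, 0, 0], [1, 0.72, 0.3, 0, 0, 0, 0], [1, 0.94, 0.39, 0, 0, 0, 0], [1, 1.16, 0.48, 0, 0, 0, 0], [1, 1.38, 0.57, 0, 0, 0, 0], [1, 1.6, 0.66, 0, 0, 0, 0], [1, 1.82, 0.75, 0, 0, 0, 0], [1, 2.04, 0.84, 0, 0, 0, 0], [1, 2.26, 0.93, 0, 0, 0, 0], [1, 2.48, 1.02, 0, 0, 0, 0], [1, 2.7, 1.11, 0, 0, 0, 0], [1, 2.9, 1.2, 0, 0, 0, 0], [1, 3.1, 1.28, 0, 0, 0, 0], [1, 3.28, 1.35, 0, 0, 0, 0], [1, 3.43, 1.41, 0, 0, 0, 0], [1, 3.55, 1.46, 0, 0, 0, 0], [1, 3.65, 1.51, 0, 0, 0, 0], [1, 3.7, 1.53, 0, 0, 0, 0]])

```text
t: 10.1
tool_pos: [0.5222, 0.3464, 0.0538]
orientation: [-3.082, -0.607, 0.001]
force: [-3.5, 1.4, 0.6]
opening: 0.0007
```

```bash
python3 look.py 6
```

```text
10.2 [0.52240889 0.34618131 0.05385027] [-2.05804673  0.99267729 -0.45150366]
unit -0.031261872356848165 0.06346466664733393
```

View pics/c6.png

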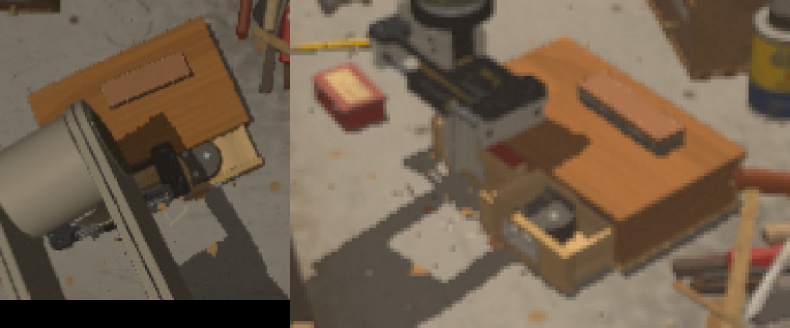

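Emit:
drive_tool(increments=[[1, 0.05, 0.02, 0, 0, 0, 0], [1, 0.1, 0.04, 0, 0, 0, 0], [1, 0.15, 0.06, 0, 0, 0, 0], [1, 0.2, 0.08, 0, 0, 0, 0], [1, 0.25, 0.1, 0, 0, 0, 0], [1, 0.3, 0.12, 0, 0, 0, 0], [1, 0.35, 0.14, 0, 0, 0, 0], [1, 0.4, 0.165, 0, 0, 0, 0], [1, 0.44, 0.18, 0, 0, 0, 0], [1, 0.48, 0.2, 0, 0, 0, 0]])

```text
t: 11.03
tool_pos: [0.5339, 0.351, 0.0539]
orientation: [3.082, 0.607, -0.001]
force: [-6.0, 0.9, -1.3]
opening: 0.0006
```

```bash
python3 look.py 7
```

```text
11.1333 [0.53417856 0.35097808 0.05404978] [-4.04274281 -0.235118   -2.60455716]
unit -0.018552379690228493 0.06341087797744013
```

Close to the stop now; creep on until the force rises.

Emit:
drive_tool(increments=[[1, 0.03, 0.012, 0, 0, 0, 0], [1, 0.06, 0.025, 0, 0, 0, 0], [1, 0.09, 0.037, 0, 0, 0, 0], [1, 0.12, 0.05, 0, 0, 0, 0], [1, 0.14, 0.058, 0, 0, 0, 0], [1, 0.14, 0.058, 0, 0, 0, 0]])

```text
t: 11.63
tool_pos: [0.5356, 0.3516, 0.054]
orientation: [3.081, 0.607, -0.008]
force: [-14.0, -5.8, 6.9]
opening: 0.0005
```

```bash
python3 look.py 8
```

```text
11.7333 [0.53554621 0.35153268 0.05400217] [-13.59154187  -5.58223115   7.77547903]
unit -0.01707658293154548 0.06340204520636072
```

Hard stop reached (about 15 N). Retreat and shift across to the heel drawer.

Emit:
drive_tool(increments=[[1, -0.3, -0.12, 0, 0, 0, 0], [1, -1, -0.41, 0, 0, 0, 0], [1, -1.9, -0.78, 0, 0, 0, 0], [1, -2.7, -1.11, 0, 0, 0, 0], [1, -2.96, -1.22, 0, 0, 0, 0], [1, -2.66, -1.94, 0, 0, 0, 0], [1, -2.26, -2.9, 0, 0, 0, 0], [1, -1.86, -3.87, 0, 0, 0, 0], [1, -1.46, -4.84, 0, 0, 0, 0], [1, -1.12, -5.66, 0, 0, 0, 0], [1, -1.02, -5.91, 0, 0, 0, 0], [1, -1.02, -5.91, 0, 0, 0, 0], [1, -1.02, -5.91, 0, 0, 0, 0]])

```text
t: 12.82
tool_pos: [0.5128, 0.205, 0.0547]
orientation: [-3.082, -0.605, -0.003]
force: [0.4, 0.9, -1.2]
opening: 0.0001
```

```bash
python3 look.py 9
```

```text
12.9167 [0.51201528 0.20573769 0.05436847] [-0.16117386 -0.45184254  0.37363263]
unit -0.09442536379837548 -0.0624035539902866
```

View pics/c9.png

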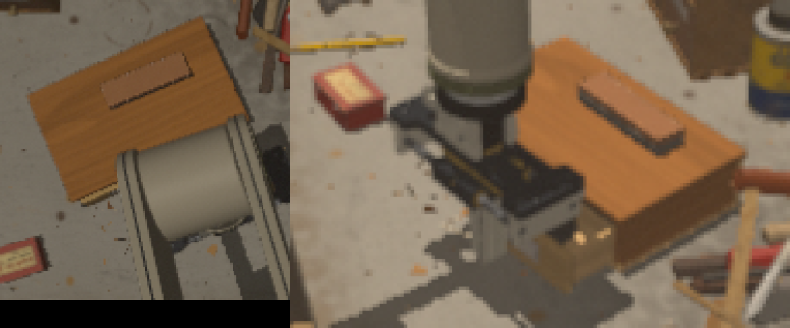

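Emit:
drive_tool(increments=[[1, 0.2, 0.08, 0, 0, 0, 0], [1, 0.45, 0.19, 0, 0, 0, 0], [1, 0.7, 0.29, 0, 0, 0, 0], [1, 0.85, 0.35, 0, 0, 0, 0], [1, 0.95, 0.39, 0, 0, 0, 0], [1, 1.05, 0.43, 0, 0, 0, 0], [1, 1.15, 0.47, 0, 0, 0, 0], [1, 1.27, 0.52, 0, 0, 0, 0], [1, 1.4, 0.58, 0, 0, 0, 0], [1, 1.55, 0.64, 0, 0, 0, 0], [1, 1.7, 0.7, 0, 0, 0, 0], [1, 1.85, 0.76, 0, 0, 0, 0], [1, 2, 0.82, 0, 0, 0, 0], [1, 2.12, 0.87, 0, 0, 0, 0], [1, 2.22, 0.92, 0, 0, 0, 0], [1, 2.3, 0.95, 0, 0, 0, 0], [1, 2.36, 0.97, 0, 0, 0, 0], [1, 2.4, 0.99, 0, 0, 0, 0]])

```text
t: 14.42
tool_pos: [0.5718, 0.2297, 0.0538]
orientation: [-3.082, -0.607, 0.001]
force: [-3.6, 1.1, 1.1]
opening: 0.0003
```

```bash
python3 look.py 10
```

```text
14.5167 [0.57203638 0.22962848 0.05383871] [-3.90571889  2.07584536 -0.99016149]
unit -0.029829242103404624 -0.06320575302497755
```

View pics/c10.png

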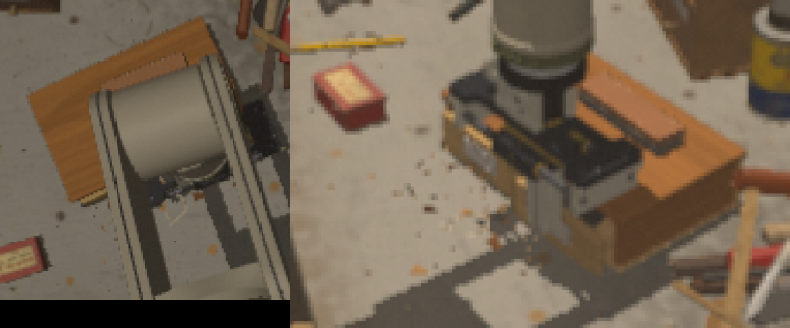

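Emit:
drive_tool(increments=[[1, 0.05, 0.02, 0, 0, 0, 0], [1, 0.1, 0.04, 0, 0, 0, 0], [1, 0.15, 0.06, 0, 0, 0, 0], [1, 0.2, 0.08, 0, 0, 0, 0], [1, 0.25, 0.1, 0, 0, 0, 0], [1, 0.3, 0.12, 0, 0, 0, 0], [1, 0.34, 0.14, 0, 0, 0, 0], [1, 0.38, 0.157, 0, 0, 0, 0], [1, 0.41, 0.17, 0, 0, 0, 0], [1, 0.44, 0.18, 0, 0, 0, 0], [1, 0.47, 0.194, 0, 0, 0, 0], [1, 0.5, 0.206, 0, 0, 0, 0], [1, 0.53, 0.22, 0, 0, 0, 0], [1, 0.55, 0.227, 0, 0, 0, 0], [1, 0.57, 0.235, 0, 0, 0, 0], [1, 0.57, 0.235, 0, 0, 0, 0]])

```text
t: 15.85
tool_pos: [0.5853, 0.2353, 0.0538]
orientation: [3.082, 0.607, -0.003]
force: [-8.1, -0.1, 3.8]
opening: 0.0006
```

```bash
python3 look.py 11
```

```text
15.95 [0.58533617 0.23526152 0.05381102] [-7.93132334 -0.75508433  2.69795374]
unit -0.015386348468804451 -0.06306994671433748
```

Emit:
drive_tool(increments=[[1, 0.03, 0.012, 0, 0, 0, 0], [1, 0.06, 0.025, 0, 0, 0, 0], [1, 0.08, 0.033, 0, 0, 0, 0], [1, 0.08, 0.033, 0, 0, 0, 0]])

```text
t: 16.28
tool_pos: [0.5855, 0.2353, 0.0538]
orientation: [3.081, 0.607, -0.01]
force: [-18.3, -3.6, 11.9]
opening: 0.0005
```

```bash
python3 look.py 12
```

```text
16.3833 [0.58554437 0.23535733 0.05382727] [-17.78922646  -4.21180237  12.17469439]
unit -0.015157350214482246 -0.06306077372435438
```

Stop reached (10 N more moved it only 0.2 mm). Back off, lift and swing clear to look.

Emit:
drive_tool(increments=[[1, -0.3, -0.12, 0, 0, 0, 0], [1, -1, -0.41, 0, 0, 0, 0], [1, -2, -0.82, 0, 0, 0, 0], [1, -3, -1.24, 0.5, 0, 0, 0], [1, -3.6, -1.8, 1.6, 0, 0, 0], [1, -4, -2.8, 2.8, 0, 0, 0], [1, -4.3, -4.1, 4, 0, 0, 0], [1, -4.5, -5.4, 5, 0, 0, 0], [1, -4.6, -6.8, 5.5, 0, 0, 0], [1, -4.7, -8.2, 5.7, 0, 0, 0], [1, -4.8, -9.6, 5.8, 0, 0, 0], [1, -4.8, -11, 5.8, 0, 0, 0], [1, -4.8, -12.4, 5.8, 0, 0, 0], [1, -4.8, -13.8, 5.8, 0, 0, 0], [1, -4.8, -15.2, 5.8, 0, 0, 0], [1, -4.8, -16.2, 5.8, 0, 0, 0], [1, -4.8, -16.5, 5.8, 0, 0, 0], [1, -4.8, -16.5, 5.8, 0, 0, 0]])

```text
t: 17.88
tool_pos: [0.4685, -0.1787, 0.1997]
orientation: [3.082, 0.601, 0.002]
force: [0.4, 0.2, -1.3]
opening: 0.0003
```

```bash
python3 look.py 13
python3 - <<'E'
from h import *
a=load("top")["image"][130:275,180:320,::-1]; cv2.imwrite('pics/tz13.png',cv2.resize(a,None,fx=4,fy=4,interpolation=cv2.INTER_CUBIC))
E
```

```text
17.9833 [ 0.46847957 -0.17608312  0.19936641] [-0.9176679   0.5899889  -0.03834149]
unit -0.28027083186856816 -0.3987723286069821
```

View pics/c13.png

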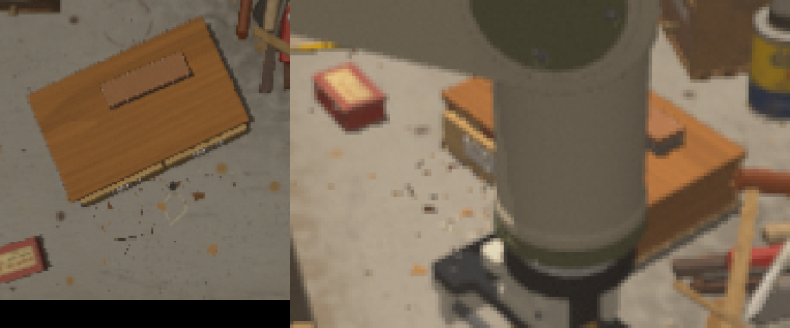

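View pics/tz13.png

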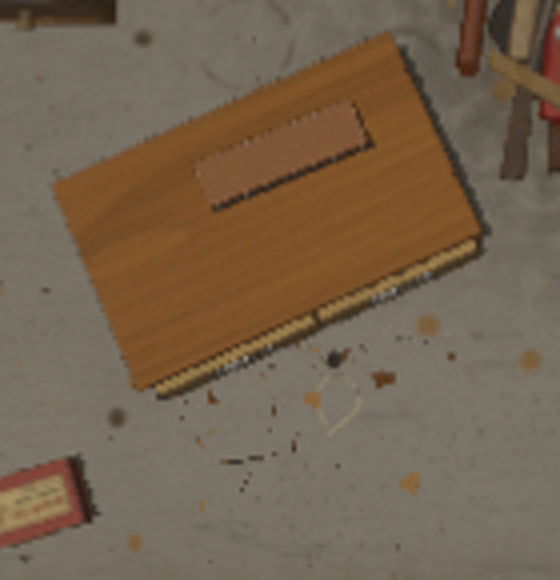

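View pics/side13.png

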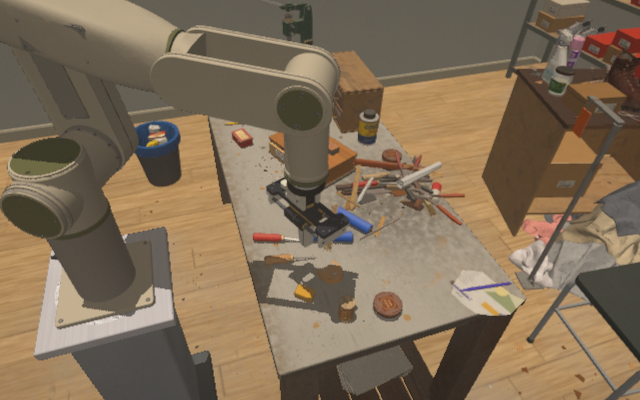

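Both fronts look flush. The two stops differed by 2 mm in my estimated frame, so I'll compare the panel edges in the picture.

Run:
```python
from h import *
t=load("top");u=np.load('unit.npz');o=u['o'];y=float(u['yaw']);ex=np.array([np.cos(y),np.sin(y)]);ey=np.array([-ex[1],ex[0]])
g=cv2.GaussianBlur(cv2.cvtColor(t["image"],cv2.COLOR_RGB2HSV)[:,:,1].astype(np.float32),(0,0),.7)
# sample saturation along unit x at z=.05, per y
for yy in (.115,.1,.085,.04,.025,.012,-.012,-.025,-.04,-.085,-.1,-.115):
    xs=np.arange(-.03,.015,.0005)
    P=np.array([[*(o+ex*x+ey*yy),.05] for x in xs]); uv=proj(t,P).astype(np.float32)
    v=cv2.remap(g,uv[:,0].reshape(1,-1),uv[:,1].reshape(1,-1),cv2.INTER_LINEAR)[0]
    h=(v[:10].mean()+v.max())/2; i=np.argmax(v>h); print(yy,round(xs[i]*1000,1),int(v[:10].mean()),int(v.max()))
```

```text
0.115 -12.0 46 170
0.1 -13.0 42 169
0.085 -9.0 53 169
0.04 -6.5 43 169
0.025 -12.0 41 170
0.012 -11.5 52 171
-0.012 -10.5 42 168
-0.025 -11.5 41 171
-0.04 -6.5 42 171
-0.085 -4.0 42 170
-0.1 -9.5 43 172
-0.115 -9.0 44 171
```

```bash
python3 -c "
from plant import robot
print(robot.close_job())"
```

```text
the job is handed in; nothing more can be done
None
```

The job is done and handed in at about 18 s. With the fingers shut, I pushed the tin's lid down while its drawer was still out. I then pushed the tin drawer home, and after it the heel drawer, slowing to about 10–15 mm/s near the stops.

**Checks that passed**
- **Lid:** the fingertips stood at 51.4 mm under a 23 N press, where the text gives 51 mm for the shut lid. The picture taken afterwards showed the lid flat and the drawer still out.
- **Drawers:** each stopped solidly, the tin drawer at about 15 N and the heel drawer at about 18 N, against roughly 4 N to slide.
- **Final picture:** both fronts lie in one line with no step between them. They measured about 9 to 13 mm ahead of the case, where 10 mm is nominal. A few samples read 4–6.5 mm and I did not count them; they may lie on the label plates.
- **Surroundings:** the whetstone and the red box beside the unit look unmoved. I did not measure the items on the right of the bench. The arm stayed above them, and they look in place in the last side view.

**One disagreement:** the two drawers' stops differed by about 2 mm in my estimated frame. The front edges show the same slope across the whole width, so I put it down to a yaw error of about 0.015 rad in my measurement. I did not push the tin drawer again to check.

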